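Seat a processor module in a floating test socket and shut its frame

ROBOT

A 6-joint arm with a two-finger parallel gripper is mounted at the origin on a cart in front of the work surface, level with it; the furniture and walls round the work are solid. World frame = base frame: x ahead of the robot, y to its left, z up, the work surface at z = 0. Lengths are in m, angles in rad, forces in N, time in s.
With the tool pointing down it reaches from about 0.4 to 0.925 m from the base axis. Payload 3.4 kg.
Tool frame: the origin (TCP) lies at the very end of the fingers, on their centre line; the grasp point (between the pads) lies 19 mm behind it; z points along the fingers, y is the line along which they close (so a half turn about z gives the same grasp; the last joint's range is limited). The gripper opens to 85 mm and grips with 20 to 120 N. Pads are 22 mm wide; open, the fingers measure 114 mm over their backs; the gripper's body (76 mm by 85 mm) begins 54 mm behind the grasp point. The pads swing forward as they close: fully open they stand 13 mm farther back than shut.
Start: joints at [-1.226, 0.307, 1.506, -0, 1.328, -0.073], TCP at [0.234, -0.525, 0.231] pointing down, gripper open.
Joint ranges: [-3.12, 3.12], [-1.05, 2.28], [0.14, 2.33], [-1.42, 4.57], [0.1, 2.73], [-2.68, 2.68]. Speed limits (rad/s): [2.57, 2.57, 3.14, 3.14, 3.14, 3.14].

INTERFACE

Orientations are given as a 3x3 rotation matrix whose columns are the frame's x, y, z axes.
In Python, from rig import manip, vision, job gives the robot as it stands. The module is installed in compiled form; this text tells all that it offers.
- The arm moves only by the shell command python3 -m creep 'ROWS' [OPENING]. ROWS is a JSON object of lists of equal length, an entry for each row: "delta_pos": the shift along the tool's x, y, z in m, a list of three; "rot": the turn, a rotation vector about the tool's x, y, z in rad, a list of three. In form: {"delta_pos": [[dx, dy, dz], ...], "rot": [[rx, ry, rz], ...]}. A call has 1 to 12 rows; each row shifts and turns the commanded pose from where the row before left it, along the tool's axes as they then stand; what a row does not reach is not made up. A row lasts 1/12 s, in which the tool goes at most 41.7 mm and 7.16 degrees, less where a joint would pass 70% of its speed; a pose out of reach is approached as far as the arm can. A call with a gripper value outside its range is refused whole. OPENING is the opening, from -1 (shut) to 1 (fully open), set as the call begins (- or left out, the last holds). The fingers move at their own pace and stop on an object; the grip force is fixed at half the most. Time passes only in rows, so rows that do not move let the fingers close. It gives the time, the measured TCP pose, the force, the opening and the grip force at its end, in the units of the state.
- manip.read_state(): the state, without advancing time (a new reading comes with each control period).
- vision.read_camera(name): name is "scene" or "top"; returns (picture, depth): 480x640x3 uint8, blue, green, red; 480x640 float32, m along the optical axis (not along the pixel's ray), 0 where there is no reading.
- vision.camera_info(name): a dict with "intrinsics" (3x3 intrinsics, pixels), "world_from_camera" (4x4, takes a point from camera to world coordinates). Camera axes: x right, y down, z forward; pixel columns grow to the right and rows downward; lengths in m; the calibration is good to about 2 mm. A picture is of the moment at which its call begins. camera_info takes no time and is no camera call.
- job.finish_job(): hands the job in; it is judged then, once.
The state is a dict: "time_s": time; "joints": joint angles; "joint_velocities": joint speeds; "joint_efforts": joint torques, N m; "ee_pos": TCP position; "orientation": TCP orientation; "ft_force": force on the tool from outside, world axes, zero at the start; "ft_torque": the same for the moment, N m; "gripper_width": opening from 0.0 (shut) to 1.0 (fully open); "grasp_force": force on a finger pad.
Only numpy, scipy, OpenCV 4.12 (cv2) and the standard library are available. Lean on these libraries where they do the work, as an engineer would, in place of code of your own. Each camera call takes 0.05 s, during which the arm holds its last target. There are 200 camera calls.

TASK

Take the processor module by its heat sink and fit it into the test socket the way round its notches allow: the nest floats, so rest the module on it lightly and shuffle it about until it drops fully home, then let go. Then swing the steel retaining frame down flat over the module. Never force the module, for the contacts under the nest are fragile, and leave the other things on the bench where they lie.

Things in the scene. Friction and masses are not known exactly. Their poses are not given: they have to be found in the camera images.
- module: Loose processor module, 0.11 kg: blue carrier board 66 (x) x 60 (y) x 6 mm, finned grey heat sink 40 (x) x 36 (y) x 14 mm centred on it, so 20 mm high in all. Grip the sink's y faces. A notch 8 mm wide and 3.5 mm deep in the +y and in the -y edge, at x = 11 to 19 mm; gold triangle at the +x +y corner. Origin: centre of the underside, z up.
- socket: Fixed green test board 160 x 116 mm with a black socket ring 110 (x) x 102 (y) mm, 20 mm high, centred on the origin, which lies on the worktop. In the ring the tan nest with the pocket for the module, open upward: 68 (x) x 62 (y) mm, 5 mm deep, a tab at x = +15 mm in both y walls, so the module fits only with its +x along the socket's +x. Frame and hinge stand at the +x side.
- pocket_nominal (a point): Centre of the pocket's floor when the nest is in mid float, 17 mm over the worktop; axes as the socket. The nest itself is not measured: it floats to anywhere within 4 mm in x and in y (drags with 1.5 N, stays where left) and yields 2 mm downward on springs (3 N to start, 7 N at the end), then is rigid. Rim 5 mm above the floor. Over 20 N between module and socket ruins the contacts.
- frame (a joint): Angle of the steel retaining frame: 0 shut, level over the module; open at the start (1.65 to 1.9, leaning back from the pocket). Stiff hinge, holds where it is left, about 1 N at its end moves it. Stop at 0.
- frame_hinge (a point): Middle of the frame's hinge axis, 56 mm behind the pocket's mid position (socket +x), 26 mm high; the axis runs along the socket's y.
- frame_tab (a point): Middle of the black thumb pad at the frame's free end, on its outer face (the upper face when shut), 101 mm from the hinge axis and 3 mm outside it. The frame is 72 mm wide (y), 95 mm long and 4 mm thick, the tab 26 mm wide reaches to 108 mm; its window (54 x 48 mm) passes round the sink; 0.6 mm gap to a seated module when shut.
- laptop: Bystander, fixed: opened-up laptop standing between module and socket, 360 mm wide (y), its raised lid leaning back and 240 mm high; carry things over it. Origin at the middle of its foot. Also in the way: a job sheet on a stand, 200 mm high, fixed at x = 0.30 to 0.38, y = -0.59 to -0.36 m.
- driver: Bystander: screwdriver with blue handle, 140 mm, origin at its middle on the worktop. Leave it.
- solder: Bystander: spool of solder, blue flanges, 56 mm across and 39 mm high. Origin under its centre. Leave it.
- tweezers: Bystander: steel tweezers, 122 mm long, 9 mm high. Origin under the middle. Leave them.
- stick: Bystander: red USB stick, 47 mm long, 8 mm high. Origin under the middle. Leave it.

How it is judged:
By the outcome, as a careful person would: the job done as asked, in the order asked, and still so for the second after the job is handed in, with the robot touching nothing.
It also fails if it takes over 72 s, if anything falls off the work surface, if the arm or the gripper's body presses on something with over 40 N, if the wrist force passes 120 N, or if a joint passes its speed limit or range.

## Working session

There is one attempt and no reset: what is moved stays moved. The work goes in short steps, Python scripts to look and compute and a shell command to move; the robot and the scene stay as the last step left them, time stands still between calls to the robot, and variables do not carry over. Pictures are saved under pics/ and viewed, at most 10 in all, crops included, and the job is handed in when it is done.

```bash
mkdir -p pics
cat > h.py <<'E'
import numpy as np, cv2
from rig import manip, vision, job
def px2w(name,u,v,d):
    c=vision.camera_info(name);K=np.array(c["intrinsics"]);T=np.array(c["world_from_camera"])
    p=np.linalg.inv(K)@np.array([u,v,1.])*d
    return (T@np.r_[p,1])[:3]
def onplane(name,u,v,z):
    c=vision.camera_info(name);K=np.array(c["intrinsics"]);T=np.array(c["world_from_camera"])
    r=T[:3,:3]@np.linalg.inv(K)@np.array([u,v,1.]);o=T[:3,3]
    return o+r*(z-o[2])/r[2]
E
python3 - <<'E'
from h import *
s=manip.read_state();print({k:np.round(v,3).tolist() for k,v in s.items()})
for n in("scene","top"):
    c=vision.camera_info(n);print(n,np.round(c["intrinsics"],2).tolist(),np.round(c["world_from_camera"],3).tolist())
    p,d=vision.read_camera(n);cv2.imwrite(f"pics/{n}0.png",p);np.save(f"{n}0.npy",d)
E
```

```text
{'time_s': 0.0, 'joints': [-1.226, 0.308, 1.508, 0.0, 1.328, -0.073], 'joint_velocities': [-0.0, -0.001, -0.002, 0.001, -0.001, 0.002], 'joint_efforts': [0.0, -45.755, -25.192, -0.0, 0.013, 0.0], 'ee_pos': [0.234, -0.525, 0.23], 'orientation': [[0.914, 0.407, -0.001], [0.407, -0.914, 0.002], [0.0, -0.002, -1.0]], 'ft_force': [-0.22, -0.183, 0.487], 'ft_torque': [-0.023, 0.018, -0.043], 'grasp_force': 0.0, 'gripper_width': 0.994}
scene [[531.53, 0.0, 314.96], [0.0, 531.53, 238.85], [0.0, 0.0, 1.0]] [[0.768, -0.409, 0.493, -0.225], [-0.641, -0.487, 0.594, -0.984], [-0.003, -0.772, -0.636, 1.004], [0.0, 0.0, 0.0, 1.0]]
top [[618.2, 0.0, 329.05], [0.0, 618.2, 230.62], [0.0, 0.0, 1.0]] [[-0.01, -0.99, 0.141, 0.272], [-1.0, 0.01, -0.001, -0.12], [-0.001, -0.141, -0.99, 1.679], [0.0, 0.0, 0.0, 1.0]]
```

View pics/scene0.png

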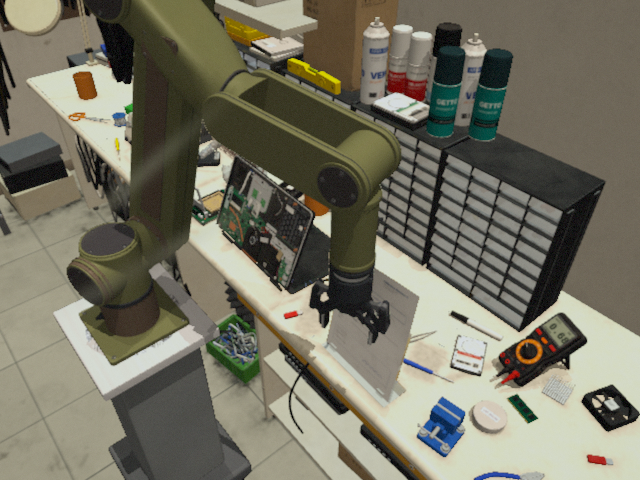

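View pics/top0.png

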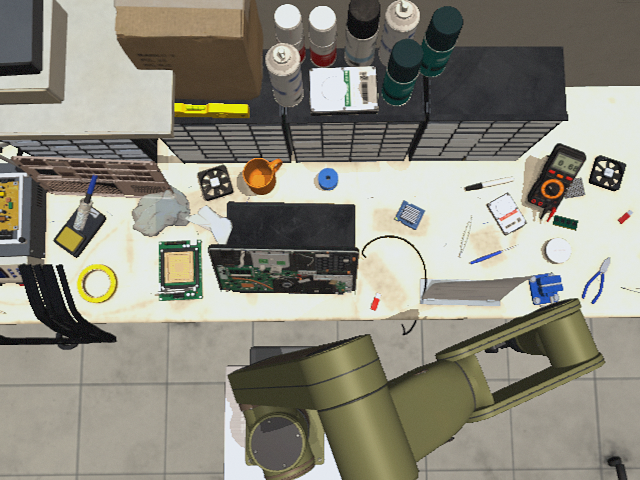

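Run:
```python
from h import *
p=cv2.imread("pics/top0.png");d=np.load("top0.npy")
a=cv2.resize(p[185:245,380:440],(480,480),interpolation=cv2.INTER_CUBIC)
b=cv2.resize(p[232:307,142:217],(525,525)[:1]*2,interpolation=cv2.INTER_CUBIC)
b=cv2.resize(b,(480,480))
a=cv2.copyMakeBorder(a,0,0,0,20,0)
img=np.hstack([a,b]);img=cv2.resize(img,(784,384));cv2.imwrite("pics/c1.png",img)
for u,v in[(409,214),(402,210),(415,218),(180,270),(160,243),(200,243),(160,297),(200,297),(180,240),(395,225),(165,270),(180,250)]:
    print(u,v,np.round(px2w("top",u,v,d[v,u]),3))
c=vision.camera_info("scene");K=np.array(c["intrinsics"]);T=np.linalg.inv(c["world_from_camera"])
for w in [px2w("top",409,214,d[214,409]),px2w("top",180,270,d[270,180])]:
    q=K@(T@np.r_[w,1])[:3];print("scene",q[:2]/q[2])
```

```text
409 214 [ 0.552 -0.34   0.012]
402 210 [ 0.564 -0.321  0.011]
415 218 [ 0.541 -0.356  0.014]
180 270 [0.405 0.282 0.015]
160 243 [0.479 0.337 0.018]
200 243 [0.478 0.23  0.013]
160 297 [0.333 0.333 0.016]
200 297 [0.333 0.227 0.011]
180 240 [ 0.489  0.287 -0.   ]
395 225 [ 0.524 -0.302  0.   ]
165 270 [0.405 0.32  0.025]
180 250 [0.459 0.281 0.021]
scene [386.27259855 289.84068321]
scene [213.24114303 204.0001755 ]
```

View pics/c1.png

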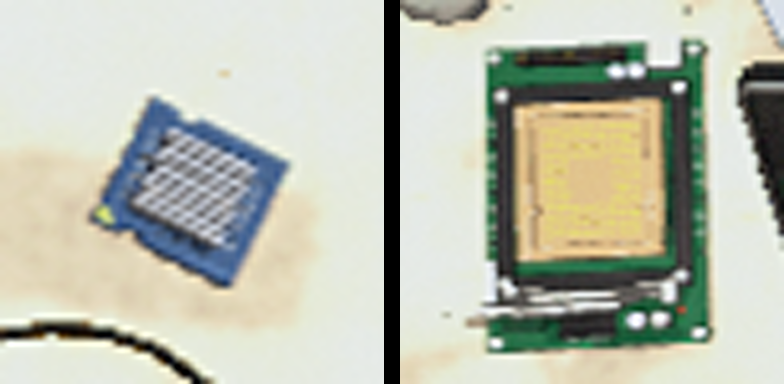

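```bash
cat > seg.py <<'E'
from h import *
def rect(name,p,box,kind,zs):
    u0,u1,v0,v1=box;q=cv2.resize(p[v0:v1,u0:u1],None,fx=4,fy=4,interpolation=cv2.INTER_CUBIC)
    h=cv2.cvtColor(q,cv2.COLOR_BGR2HSV)
    lo,hi={"blue":((95,80,30),(130,255,255)),"tan":((8,45,120),(28,200,255)),"green":((40,60,30),(90,255,255)),"black":((0,0,0),(180,255,75))}[kind]
    m=cv2.inRange(h,lo,hi);m=cv2.morphologyEx(m,cv2.MORPH_CLOSE,np.ones((13,13)))
    c=max(cv2.findContours(m,cv2.RETR_EXTERNAL,cv2.CHAIN_APPROX_NONE)[0],key=cv2.contourArea)[:,0].astype(float)
    w=np.array([onplane(name,u0+(x+.5)/4-.5,v0+(y+.5)/4-.5,zs) for x,y in c])
    o,s,a=cv2.minAreaRect((w[:,:2]*1000).astype(np.float32))
    M=cv2.moments((w[:,:2]*1000).astype(np.float32))
    print(name,kind,"rect c",np.round(o,1),"size",np.round(s,1),"ang",round(a,1),"centroid",round(M['m10']/M['m00'],1),round(M['m01']/M['m00'],1))
    return q,m
E
python3 - <<'E'
from seg import *
p=cv2.imread("pics/top0.png");d=np.load("top0.npy")
a,am=rect("top",p,(385,435,190,240),"blue",.004)
b,bm=rect("top",p,(158,196,246,288),"tan",.021)
c,cm=rect("top",p,(150,210,236,304),"green",.002)
e,em=rect("top",p,(157,203,246,292),"black",.020)
# frame: points with depth z>0.04 near socket
P=np.array([np.r_[px2w("top",u,v,d[v,u]),u,v] for v in range(235,310) for u in range(145,215) if d[v,u]>0])
f=P[P[:,2]>.04];print(len(f));print(np.round(f,3))
s=[cv2.resize(x,(380,420)) for x in (c,cv2.cvtColor(cm,cv2.COLOR_GRAY2BGR))];cv2.imwrite("pics/c2.png",np.hstack(s))
E
```

```text
top blue rect c [ 552.1 -341.9] size [64.1 59.4] ang 62.2 centroid 552.0 -342.6
top tan rect c [414.4 284.7] size [83.1 78.8] ang 2.2 centroid 414.2 284.5
top green rect c [406.2 285.1] size [159.4 117.3] ang 2.9 centroid 384.2 258.0
top black rect c [408.6 283.3] size [123.3 106.6] ang 1.7 centroid 412.2 282.1Traceback (most recent call last):
  File "<stdin>", line 8, in <module>
  File "h.py", line 4, in px2w
    c=vision.camera_info(name);K=np.array(c["intrinsics"]);T=np.array(c["world_from_camera"])
ValueError: time passes only in moves, steps and waits
```

```bash
python3 -m creep '{"delta_pos":[[0,0,-0.04],[0,0,-0.04],[0,0,-0.04],[0.035,-0.021,0],[0.035,-0.021,0],[0.035,-0.021,0],[0.035,-0.021,0],[0.035,-0.021,0],[0.035,-0.021,0],[0.035,-0.021,0],[0.035,-0.021,0],[0.035,-0.021,0]],"rot":[[0,0,0],[0,0,0],[0,0,0],[0,0,0],[0,0,0],[0,0,0],[0,0,0],[0,0,0],[0,0,0],[0,0,0],[0,0,0],[0,0,0]]}'
cat > h.py <<'E'
import numpy as np, cv2
from rig import manip, vision, job
_c={}
def cam(n):
    if n not in _c:
        c=vision.camera_info(n);_c[n]=(np.array(c["intrinsics"]),np.array(c["world_from_camera"]))
    return _c[n]
def px2w(name,u,v,d):
    K,T=cam(name);return (T@np.r_[np.linalg.inv(K)@np.array([u,v,1.])*d,1])[:3]
def onplane(name,u,v,z):
    K,T=cam(name);r=T[:3,:3]@np.linalg.inv(K)@np.array([u,v,1.]);o=T[:3,3]
    return o+r*(z-o[2])/r[2]
def proj(name,w):
    K,T=cam(name);q=K@(np.linalg.inv(T)@np.r_[w,1])[:3];return q[:2]/q[2]
E
python3 - <<'E'
from seg import *
s,sd=vision.read_camera("scene");t,td=vision.read_camera("top")
cv2.imwrite("pics/s1.png",s);cv2.imwrite("pics/t1.png",t)
u,v=proj("scene",[.552,-.342,.01]).astype(int);print(u,v)
a,am=rect("scene",s,(u-45,u+45,v-40,v+40),"blue",.004)
d=np.load("top0.npy")
P=np.array([np.r_[px2w("top",u,v,d[v,u]),u,v] for v in range(235,310) for u in range(145,215) if d[v,u]>0])
f=P[P[:,2]>.03];print(len(f));print(np.round(f[::4],3))
A=cv2.resize(a,(390,346));B=cv2.resize(t[236:304,150:210],(390,442),interpolation=cv2.INTER_CUBIC)
im=np.zeros((442,790,3),np.uint8);im[:346,:390]=A;im[:,400:]=B;cv2.imwrite("pics/c2.png",im)
E
```

```text
time_s: 1.1
ee_pos: [0.4452, -0.2226, 0.351]
orientation: [[0.914, 0.406, -0.0], [0.406, -0.914, 0.0], [-0.0, -0.0, -1.0]]
ft_force: [1.2, -0.2, -0.2]
gripper_width: 0.996
grasp_force: 0.0
386 290Traceback (most recent call last):
  File "<stdin>", line 5, in <module>
  File "seg.py", line 7, in rect
    c=max(cv2.findContours(m,cv2.RETR_EXTERNAL,cv2.CHAIN_APPROX_NONE)[0],key=cv2.contourArea)[:,0].astype(float)
      ~~~^^^^^^^^^^^^^^^^^^^^^^^^^^^^^^^^^^^^^^^^^^^^^^^^^^^^^^^^^^^^^^^^^^^^^^^^^^^^^^^^^^^^
ValueError: max() iterable argument is empty
```

Run:
```python
from seg import *
s=cv2.imread("pics/s1.png");t=cv2.imread("pics/t1.png")
d=np.load("top0.npy")
P=np.array([np.r_[px2w("top",u,v,d[v,u]),u,v] for v in range(235,310) for u in range(145,215) if d[v,u]>0])
f=P[P[:,2]>.03];print(len(f));print(np.round(f[::4],3))
m=np.array([px2w("top",u,v,d[v,u]) for v in range(205,224) for u in range(400,419)])
print("module z pct",np.percentile(m[:,2],[10,50,90]))
u,v=proj("scene",[.41,.285,.02]).astype(int);print(u,v)
A=cv2.resize(s[v-45:v+30,u-40:u+40],(390,366),interpolation=cv2.INTER_CUBIC)
B=cv2.resize(cv2.imread("pics/top0.png")[236:304,150:210],(390,442),interpolation=cv2.INTER_CUBIC)
im=np.zeros((442,790,3),np.uint8);im[:366,:390]=A;im[:,400:]=B;cv2.imwrite("pics/c2.png",im)
```

```text
299
[[4.99e-01 3.70e-01 3.50e-02 1.46e+02 2.35e+02]
 [4.98e-01 3.59e-01 3.60e-02 1.50e+02 2.35e+02]
 [4.99e-01 3.49e-01 3.30e-02 1.54e+02 2.35e+02]
 [4.96e-01 3.57e-01 3.50e-02 1.51e+02 2.36e+02]
 [4.49e-01 1.56e-01 2.29e-01 2.12e+02 2.44e+02]
 [4.46e-01 1.59e-01 2.37e-01 2.10e+02 2.45e+02]
 [4.46e-01 1.51e-01 2.31e-01 2.14e+02 2.45e+02]
 [4.44e-01 1.56e-01 2.28e-01 2.12e+02 2.46e+02]
 [4.42e-01 1.63e-01 2.29e-01 2.09e+02 2.47e+02]
 [4.40e-01 1.51e-01 2.42e-01 2.13e+02 2.47e+02]
 [4.38e-01 1.59e-01 2.38e-01 2.10e+02 2.48e+02]
 [4.39e-01 1.50e-01 2.34e-01 2.14e+02 2.48e+02]
 [4.36e-01 1.56e-01 2.37e-01 2.11e+02 2.49e+02]
 [4.35e-01 1.65e-01 2.29e-01 2.08e+02 2.50e+02]
 [4.37e-01 1.60e-01 2.07e-01 2.12e+02 2.50e+02]
 [4.32e-01 1.65e-01 2.28e-01 2.08e+02 2.51e+02]
 [4.35e-01 1.60e-01 2.06e-01 2.12e+02 2.51e+02]
 [4.31e-01 1.64e-01 2.23e-01 2.09e+02 2.52e+02]
 [4.33e-01 1.58e-01 2.04e-01 2.13e+02 2.52e+02]
 [4.30e-01 1.62e-01 2.05e-01 2.11e+02 2.53e+02]
 [4.27e-01 1.65e-01 2.15e-01 2.09e+02 2.54e+02]
 [4.29e-01 1.61e-01 1.89e-01 2.13e+02 2.54e+02]
 [4.26e-01 1.64e-01 1.98e-01 2.11e+02 2.
[... 1860 characters left out ...]
 1.73e+02 2.91e+02]
 [3.44e-01 2.63e-01 1.19e-01 1.77e+02 2.91e+02]
 [3.44e-01 2.53e-01 1.20e-01 1.81e+02 2.91e+02]
 [3.44e-01 2.44e-01 1.13e-01 1.85e+02 2.91e+02]
 [3.42e-01 3.09e-01 1.26e-01 1.58e+02 2.92e+02]
 [3.42e-01 3.01e-01 1.16e-01 1.62e+02 2.92e+02]
 [3.41e-01 2.86e-01 1.35e-01 1.66e+02 2.92e+02]
 [3.41e-01 2.78e-01 1.30e-01 1.70e+02 2.92e+02]
 [3.41e-01 2.67e-01 1.31e-01 1.74e+02 2.92e+02]
 [3.41e-01 2.59e-01 1.24e-01 1.78e+02 2.92e+02]
 [3.39e-01 3.10e-01 1.29e-01 1.57e+02 2.93e+02]
 [3.39e-01 2.91e-01 1.35e-01 1.64e+02 2.93e+02]
 [3.39e-01 2.81e-01 1.34e-01 1.68e+02 2.93e+02]
 [3.39e-01 2.72e-01 1.31e-01 1.72e+02 2.93e+02]]
module z pct [0.00313087 0.01176769 0.02183251]
213 201
```

View pics/c2.png

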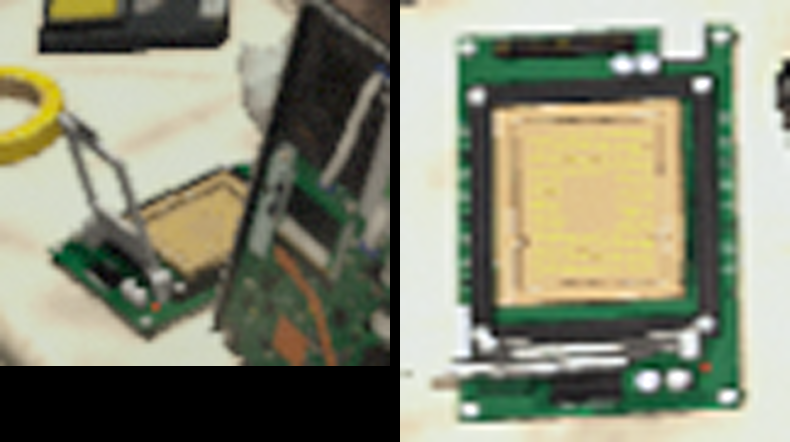

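Run:
```python
from h import *
f=lambda pts,x0,u0,v0,s,z:np.array([onplane("top",u0+(x-x0+.5)/s-.5,v0+(y+.5)/s-.5,z)[:2]*1000 for x,y in pts])
def rep(n,w):
    a=lambda d:np.degrees(np.arctan2(d[1],d[0]))
    print(n,"c",w.mean(0).round(1),"x-edges",round(a(w[0]-w[1]),1),round(a(w[3]-w[2]),1),"y-edges",round(a(w[3]-w[0]),1),round(a(w[2]-w[1]),1),"len",[round(np.linalg.norm(w[i]-w[i-1]),1) for i in range(4)])
# order: +x-y, -x-y, -x+y, +x+y
rep("module",f([(152,97),(289,163),(230,287),(92,213)],0,380,185,6.4,.005))
rep("screws",f([(485,340),(477,95),(702,84),(707,323)],400,150,236,6.5,.021))
rep("board",f([(459,418),(459,38),(735,27),(741,408)],400,150,236,6.5,.002))
rep("nest",f([(497,305),(495,108),(682,97),(685,298)],400,150,236,6.5,.022))
rep("pocket",f([(520,284),(517,120),(660,116),(665,283)],400,150,236,6.5,.022))
rep("tab", f([(440,383),(430,383),(430,380),(440,380)],400,150,236,6.5,.12))
```

```text
module c [ 552.8 -342. ] x-edges 63.1 60.7 y-edges 151.7 153.3 len [np.float64(57.1), np.float64(65.1), np.float64(59.9), np.float64(66.7)]
screws c [410.6 282.4] x-edges -176.6 -177.7 y-edges -86.2 -87.8 len [np.float64(91.4), np.float64(101.6), np.float64(93.3), np.float64(99.1)]
board c [407.3 284.5] x-edges -178.4 -178.0 y-edges -88.6 -88.3 len [np.float64(117.0), np.float64(159.0), np.float64(116.0), np.float64(159.6)]
nest c [413.9 283.5] x-edges -177.9 -178.0 y-edges -88.5 -87.2 len [np.float64(77.4), np.float64(81.6), np.float64(77.5), np.float64(83.3)]
pocket c [414.4 283.2] x-edges -177.5 -177.1 y-edges -90.2 -89.0 len [np.float64(59.7), np.float64(68.0), np.float64(59.2), np.float64(69.3)]
tab c [336.5 317.8] x-edges -90.6 -90.6 y-edges 1.7 1.7 len [np.float64(1.2), np.float64(3.9), np.float64(1.2), np.float64(3.9)]
```

```bash
python3 -m creep '{"delta_pos":[[0.0124,0.0382,0],[0.0124,0.0382,0],[0.0124,0.0382,0],[0.0124,0.0382,0],[0,0,0.04],[0,0,0.04],[0,0,0.04],[0,0,0.04],[0,0,0.04],[0,0,0.04],[0,0,0],[0,0,0]],"rot":[[0,0,0],[0,0,0],[0,0,0],[0,0,0],[0,0,-0.111],[0,0,-0.111],[0,0,-0.111],[0,0,-0.111],[0,0,-0.111],[0,0,-0.112],[0,0,0],[0,0,0]]}' 0.2
python3 - <<'E'
from h import *
s=manip.read_state();R=np.array(s["orientation"]);print(np.round(s["ee_pos"],4),np.degrees(np.arctan2(R[1,0],R[0,0])),s["gripper_width"],s["ft_force"])
d=np.array([.5525,-.342,.06])-s["ee_pos"];print("tool delta",np.round(R.T@d,4))
E
```

```text
time_s: 2.2
ee_pos: [0.5498, -0.3434, 0.1087]
orientation: [[0.469, 0.883, -0.006], [0.883, -0.469, 0.004], [0.001, -0.007, -1.0]]
ft_force: [-0.1, 0.7, 0.7]
gripper_width: 0.599
grasp_force: 0.0
[ 0.5498 -0.3434  0.1087] 61.99971486070947 0.5987992213364874 [-0.095122    0.65843777  0.73504913]
tool delta [0.0024 0.0021 0.0487]
```

```bash
python3 -m creep '{"delta_pos":[[0.0025,0.002,0],[0,0,0.025],[0,0,0.025],[0,0,0.02],[0,0,0.015],[0,0,0.007],[0,0,0.004],[0,0,0.002],[0,0,0]],"rot":[[0,0,0],[0,0,0],[0,0,0],[0,0,0],[0,0,0],[0,0,0],[0,0,0],[0,0,0],[0,0,0]]}'
python3 - <<'E'
from h import *
t,td=vision.read_camera("top");s,_=vision.read_camera("scene");cv2.imwrite("pics/t2.png",t)
A=cv2.resize(t[175:255,360:460],(480,384),interpolation=cv2.INTER_CUBIC)
B=cv2.resize(s[240:340,350:420],(269,384),interpolation=cv2.INTER_CUBIC)
cv2.imwrite("pics/c3.png",np.hstack([A,B]))
E
```

```text
time_s: 2.95
ee_pos: [0.5564, -0.3436, 0.015]
orientation: [[0.467, 0.884, 0.003], [0.884, -0.467, -0.002], [-0.0, 0.003, -1.0]]
ft_force: [-0.5, -1.1, 0.7]
gripper_width: 0.599
grasp_force: 0.0
```

View pics/c3.png

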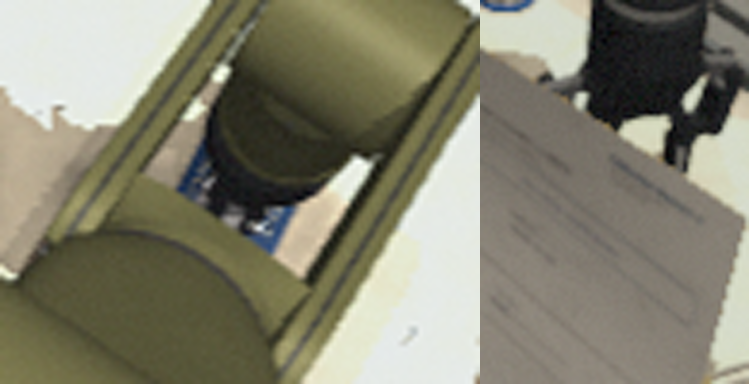

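```bash
python3 -m creep '{"delta_pos":[[0,-0.004,0],[0,0,0.003],[0,0,0.003],[0,0,0]],"rot":[[0,0,0],[0,0,0],[0,0,0],[0,0,0]]}'
```

```text
time_s: 3.38
ee_pos: [0.5511, -0.3405, 0.0068]
orientation: [[0.466, 0.885, -0.001], [0.885, -0.466, 0.001], [0.0, -0.001, -1.0]]
ft_force: [-0.5, -0.1, -0.3]
gripper_width: 0.605
grasp_force: 0.0
```

```bash
python3 -m creep '{"delta_pos":[[0,0.001,-0.002],[0,0,0]],"rot":[[0,0,0],[0,0,0]]}' && python3 -m creep '{"delta_pos":[[0,0,0],[0,0,0],[0,0,0],[0,0,0],[0,0,0],[0,0,0],[0,0,0],[0,0,0]],"rot":[[0,0,0],[0,0,0],[0,0,0],[0,0,0],[0,0,0],[0,0,0],[0,0,0],[0,0,0]]}' -1
```

```text
time_s: 3.55
ee_pos: [0.5528, -0.3416, 0.0095]
orientation: [[0.466, 0.885, 0.0], [0.885, -0.466, -0.0], [-0.0, 0.001, -1.0]]
ft_force: [-0.0, 0.5, -0.2]
gripper_width: 0.6
grasp_force: 0.0
time_s: 4.22
ee_pos: [0.5529, -0.3416, 0.0098]
orientation: [[0.466, 0.885, 0.001], [0.885, -0.466, -0.001], [-0.0, 0.001, -1.0]]
ft_force: [1.4, -0.2, 5.2]
gripper_width: 0.402
grasp_force: 60.7
```

```bash
python3 -m creep '{"delta_pos":[[0,0,-0.01],[0,0,-0.02],[0,0,-0.035],[0,0,-0.04],[0,0,-0.04],[0,0,-0.04],[0,0,-0.04],[0,0,-0.04],[0,0,-0.04],[0,0,0],[0,0,0]],"rot":[[0,0,0],[0,0,0],[0,0,0],[0,0,0],[0,0,0],[0,0,0],[0,0,0],[0,0,0],[0,0,0],[0,0,0],[0,0,0]]}'
```

```text
time_s: 5.13
ee_pos: [0.5533, -0.3419, 0.3179]
orientation: [[0.466, 0.885, 0.005], [0.885, -0.466, -0.004], [-0.001, 0.006, -1.0]]
ft_force: [-0.0, -0.4, -1.4]
gripper_width: 0.398
grasp_force: 60.1
```

```bash
python3 -m creep '{"delta_pos":[[0.0144,-0.0122,0],[0.0288,-0.0244,0],[0.0288,-0.0244,0],[0.0288,-0.0244,0],[0.0288,-0.0244,0],[0.0288,-0.0244,0],[0.0288,-0.0244,0],[0.0288,-0.0244,0],[0.0288,-0.0244,0],[0.0288,-0.0244,0],[0.0288,-0.0244,0],[0.0288,-0.0244,0]],"rot":[[0,0,0],[0,0,0],[0,0,0],[0,0,0],[0,0,0],[0,0,0],[0,0,0],[0,0,0],[0,0,0],[0,0,0],[0,0,0],[0,0,0]]}' && python3 -m creep '{"delta_pos":[[0.0288,-0.0244,0],[0.0288,-0.0244,0],[0.0288,-0.0244,0],[0.0288,-0.0244,0],[0.0288,-0.0244,0],[0.0144,-0.0122,0],[0,0,0],[0,0,0],[0,0,0],[0,0,0],[0,0,0],[0,0,0]],"rot":[[0,0,0],[0,0,0],[0,0,0],[0,0,0],[0,0,0],[0,0,0],[0,0,-0.116],[0,0,-0.116],[0,0,-0.116],[0,0,-0.116],[0,0,-0.116],[0,0,-0.116]]}' && python3 -m creep '{"delta_pos":[[0,0,0],[0,0,0],[0,0,0],[0,0,0],[0,0,0],[0,0,0],[0,0,0],[0,0,0],[0,0,0],[0,0,0],[0,0,0],[0,0,0]],"rot":[[0,0,-0.116],[0,0,-0.116],[0,0,-0.116],[0,0,-0.116],[0,0,-0.116],[0,0,-0.116],[0,0,-0.116],[0,0,-0.116],[0,0,-0.116],[0,0,-0.116],[0,0,-0.116],[0,0,-0.12]]}'
```

```text
time_s: 6.13
ee_pos: [0.456, 0.0839, 0.3119]
orientation: [[0.467, 0.884, -0.005], [0.885, -0.467, -0.0], [-0.003, -0.004, -1.0]]
ft_force: [0.3, 0.6, -1.2]
gripper_width: 0.4
grasp_force: 60.1
time_s: 7.13
ee_pos: [0.412, 0.2844, 0.3116]
orientation: [[-0.215, 0.977, -0.005], [0.977, 0.215, -0.003], [-0.002, -0.006, -1.0]]
ft_force: [0.3, 0.0, -0.8]
gripper_width: 0.403
grasp_force: 60.1
time_s: 8.13
ee_pos: [0.4121, 0.2843, 0.3116]
orientation: [[-0.999, -0.042, -0.005], [-0.042, 0.999, -0.003], [0.005, -0.003, -1.0]]
ft_force: [0.3, 0.7, -0.8]
gripper_width: 0.399
grasp_force: 60.2
```

```bash
python3 -m creep '{"delta_pos":[[-0.002,0,0.02],[0,0,0.04],[0,0,0.04],[0,0,0.04],[0,0,0.04],[0,0,0.035],[0,0,0.02],[0,0,0],[0,0,0]],"rot":[[0,0,0],[0,0,0],[0,0,0],[0,0,0],[0,0,0],[0,0,0],[0,0,0],[0,0,0],[0,0,0]]}'
python3 - <<'E'
from h import *
t,td=vision.read_camera("top");s,sd=vision.read_camera("scene");cv2.imwrite("pics/t3.png",t);cv2.imwrite("pics/s3.png",s)
A=cv2.resize(t[230:310,140:220],(400,400),interpolation=cv2.INTER_CUBIC)
B=cv2.resize(s[150:250,160:260],(400,400),interpolation=cv2.INTER_CUBIC)
cv2.imwrite("pics/c4.png",np.hstack([A,B]))
E
```

```text
time_s: 8.88
ee_pos: [0.4132, 0.2838, 0.0771]
orientation: [[-0.999, -0.036, -0.006], [-0.036, 0.999, -0.004], [0.006, -0.003, -1.0]]
ft_force: [0.4, 0.0, -0.6]
gripper_width: 0.398
grasp_force: 60.1
```

View pics/c4.png

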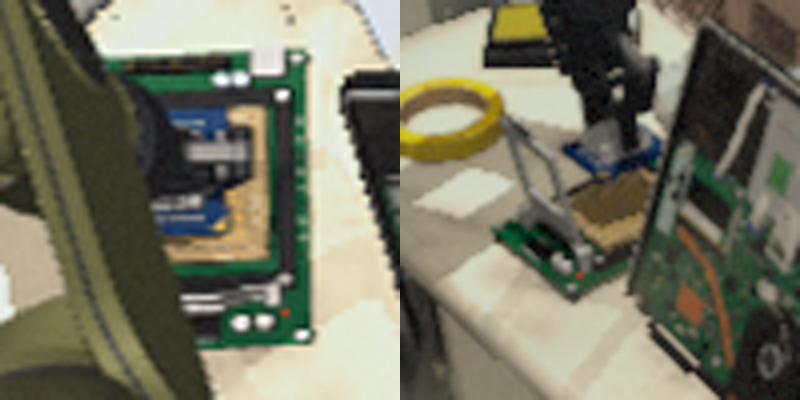

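Run:
```python
from h import *
t=cv2.imread("pics/t3.png")
h=cv2.cvtColor(t,cv2.COLOR_BGR2HSV);m=cv2.inRange(h,(95,80,30),(130,255,255))
ys,xs=np.nonzero(m[245:285,165:195]);print("blue u",xs.min()+165,xs.max()+165,"v",ys.min()+245,ys.max()+245)
for r in range(248,282):print(r,''.join('#' if x else '.' for x in m[r,165:192]))
for n,w in {"mod right edge top":(.4132,.2538,.073),"bottom-right lo":(.3802,.2538,.067),"bottom-right hi":(.3802,.2538,.073),"top-right":(.4462,.2538,.073)}.items():
    print(n,proj("top",w).round(1))
```

```text
blue u 172 185 v 251 276
248 ...........................
249 ...........................
250 ...........................
251 .............#######.......
252 ........############.......
253 ........############.......
254 ..........####..####.......
255 .............########......
256 ................##.........
257 ................##.........
258 ...........................
259 ...........................
260 ...........................
261 ...........................
262 ...........................
263 ...........................
264 ...........................
265 ...........................
266 ...........................
267 ..................###......
268 ..................#........
269 ................###........
270 ................###........
271 ................####.......
272 .......#############.......
273 ................###........
274 .......###########.........
275 .......##########..........
276 .......###########.........
277 ...........................
278 ...........................
279 ...........................
280 ...........................
281 ...........................
mod right edge top [185.5 265.1]
bottom-right lo [185.7 278. ]
bottom-right hi [185.2 277.8]
top-right [185.7 252.5]
```

```bash
python3 -m creep '{"delta_pos":[[0.002,0,0.02],[0,0,0.015],[0,0,0.004],[0,0,0],[0,0,0],[0,0,0]],"rot":[[0,0,0],[0,0,0],[0,0,0],[0,0,0],[0,0,0],[0,0,0]]}'
python3 - <<'E'
from h import *
f=0
for i in range(6):
    t,td=vision.read_camera("top");f=f+t.astype(float)
t=np.clip(f/6,0,255).astype(np.uint8)
s,sd=vision.read_camera("scene");cv2.imwrite("pics/t4.png",t);cv2.imwrite("pics/s4.png",s)
A=cv2.resize(t[236:304,160:210],(400,544),interpolation=cv2.INTER_CUBIC)
B=cv2.resize(s[175:225,185:235],(390,390),interpolation=cv2.INTER_CUBIC)
im=np.zeros((544,790,3),np.uint8);im[:,:400]=A;im[:390,400:]=B
cv2.imwrite("pics/c5.png",im)
print(manip.read_state()["ft_force"])
E
```

```text
time_s: 9.48
ee_pos: [0.4149, 0.2859, 0.0417]
orientation: [[-0.999, -0.036, 0.003], [-0.036, 0.999, 0.001], [-0.003, 0.001, -1.0]]
ft_force: [0.9, 0.4, -1.8]
gripper_width: 0.402
grasp_force: 60.1
[ 0.51857612 -0.06152102 -1.34073525]
```

View pics/c5.png

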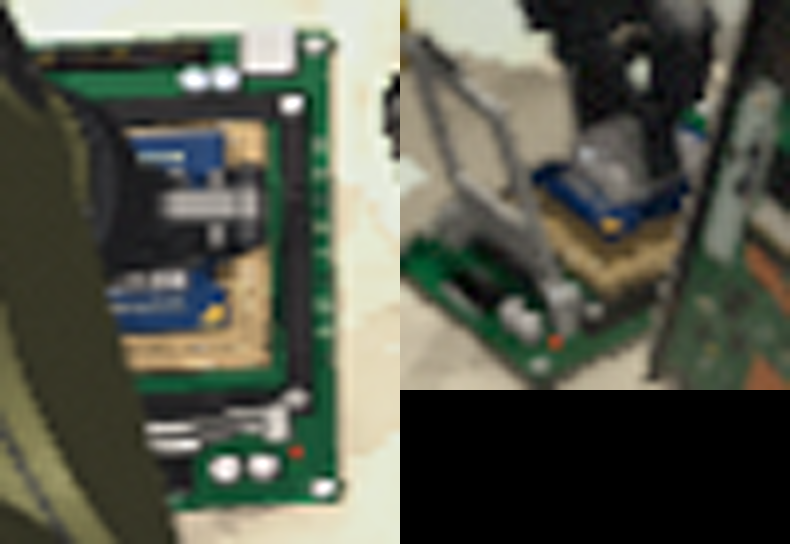

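```bash
python3 -c "
from h import *
print(manip.read_state()['ee_pos'])"; python3 -m creep '{"delta_pos":[[0.0035,-0.0025,0],[0,0,0],[0,0,0],[0,0,0]],"rot":[[0,0,0],[0,0,0],[0,0,0],[0,0,0]]}'
python3 - <<'E'
from h import *
f=0
for i in range(6):
    t,td=vision.read_camera("top");f=f+t.astype(float)
t=np.clip(f/6,0,255).astype(np.uint8)
cv2.imwrite("pics/t5.png",t)
h=cv2.cvtColor(t,cv2.COLOR_BGR2HSV);b=cv2.inRange(h,(95,80,30),(130,255,255));n=cv2.inRange(h,(8,40,90),(30,210,255))
for r in range(248,288):print(r,''.join('#' if x else ('o' if y else '.') for x,y in zip(b[r,170:200],n[r,170:200])))
print(manip.read_state()['ee_pos'])
E
```

```text
[0.41388195 0.28528452 0.04058294]
time_s: 10.17
ee_pos: [0.4102, 0.2825, 0.0402]
orientation: [[-0.999, -0.036, -0.0], [-0.036, 0.999, -0.0], [0.0, -0.0, -1.0]]
ft_force: [0.1, 0.7, -0.8]
gripper_width: 0.402
grasp_force: 60.1
248 ..............................
249 ..............................
250 ..............................
251 ..............ooooooooo.......
252 ......ooooooooooooooooo.......
253 ......ooooooooooooooooo.......
254 ..................#oooo.......
255 .......############oooo.......
256 ........###########oooo.......
257 ..............#####oooo.......
258 ...........#..#####.oo........
259 ...............##.............
260 ...............##.............
261 ..............................
262 ..............................
263 ..............................
264 ..............................
265 ..............................
266 ..............................
267 ..............................
268 ..............................
269 ......................oo......
270 .................#..oooo......
271 ...............###.ooooo......
272 ...............###.ooooo......
273 ...............####ooooo......
274 .....##############.oooo......
275 ...............##...oooo......
276 ......###########oo.oooo......
277 ......##########oooooooo......
278 ......##########.o..oooo......
279 ..........ooooooooooooo.......
280 ......oooooooooooooooooo......
281 ......oooooooooooooooooo......
282 ..............................
283 ..............................
284 ..............................
285 ..............................
286 ..............................
287 ..............................
[0.41040982 0.28263217 0.04029384]
```

```bash
python3 -m creep '{"delta_pos":[[0,0,0.004],[0,0,0.002],[0,0,0],[0,0,0]],"rot":[[0,0,0],[0,0,0],[0,0,0],[0,0,0]]}'; for i in 1; do python3 -m creep '{"delta_pos":[[0,0,0.001],[0,0,0],[0,0,0]],"rot":[[0,0,0],[0,0,0],[0,0,0]]}'; done
```

```text
time_s: 10.8
ee_pos: [0.4101, 0.2824, 0.034]
orientation: [[-0.999, -0.036, -0.001], [-0.036, 0.999, -0.0], [0.001, -0.0, -1.0]]
ft_force: [0.5, 0.0, -1.2]
gripper_width: 0.397
grasp_force: 60.1
time_s: 11.05
ee_pos: [0.4103, 0.2826, 0.0333]
orientation: [[-0.999, -0.036, -0.0], [-0.036, 0.999, -0.0], [0.0, -0.0, -1.0]]
ft_force: [-0.3, -0.1, -0.8]
gripper_width: 0.401
grasp_force: 60.1
```

```bash
python3 -m creep '{"delta_pos":[[0,0,0.001],[0,0,0],[0,0,0]],"rot":[[0,0,0],[0,0,0],[0,0,0]]}'; python3 -m creep '{"delta_pos":[[0,0,0.0006],[0,0,0],[0,0,0]],"rot":[[0,0,0],[0,0,0],[0,0,0]]}'
```

```text
time_s: 11.3
ee_pos: [0.4103, 0.2826, 0.0323]
orientation: [[-0.999, -0.036, -0.0], [-0.036, 0.999, -0.0], [0.0, -0.0, -1.0]]
ft_force: [-0.3, 0.3, -0.6]
gripper_width: 0.403
grasp_force: 60.1
time_s: 11.55
ee_pos: [0.4103, 0.2826, 0.0317]
orientation: [[-0.999, -0.036, 0.0], [-0.036, 0.999, 0.0], [-0.0, 0.0, -1.0]]
ft_force: [-0.3, 0.5, -1.7]
gripper_width: 0.403
grasp_force: 60.1
```

```bash
python3 -m creep '{"delta_pos":[[0,0,0.0006],[0,0,0],[0,0,0]],"rot":[[0,0,0],[0,0,0],[0,0,0]]}'; python3 -m creep '{"delta_pos":[[0,0,0.0006],[0,0,0],[0,0,0]],"rot":[[0,0,0],[0,0,0],[0,0,0]]}'
```

```text
time_s: 11.8
ee_pos: [0.4103, 0.2826, 0.0311]
orientation: [[-0.999, -0.036, -0.0], [-0.036, 0.999, -0.0], [0.0, -0.0, -1.0]]
ft_force: [0.7, 0.1, -1.0]
gripper_width: 0.4
grasp_force: 60.1
time_s: 12.05
ee_pos: [0.4103, 0.2826, 0.0305]
orientation: [[-0.999, -0.036, -0.0], [-0.036, 0.999, -0.0], [0.0, -0.0, -1.0]]
ft_force: [0.4, -0.5, -1.1]
gripper_width: 0.397
grasp_force: 60.1
```

```bash
python3 -m creep '{"delta_pos":[[0,0,0.0006],[0,0,0],[0,0,0]],"rot":[[0,0,0],[0,0,0],[0,0,0]]}'|grep -E "pos|ft_f"; python3 -m creep '{"delta_pos":[[0,0,0.0006],[0,0,0],[0,0,0]],"rot":[[0,0,0],[0,0,0],[0,0,0]]}'|grep -E "pos|ft_f"
```

```text
ee_pos: [0.4103, 0.2826, 0.0299]
ft_force: [0.8, 0.2, -1.1]
ee_pos: [0.4103, 0.2826, 0.0293]
ft_force: [-0.3, -0.3, -0.8]
```

```bash
python3 -m creep '{"delta_pos":[[0,0,0.0006],[0,0,0],[0,0,0]],"rot":[[0,0,0],[0,0,0],[0,0,0]]}'|grep -E "pos|ft_f"; python3 -m creep '{"delta_pos":[[0,0,0.0006],[0,0,0],[0,0,0]],"rot":[[0,0,0],[0,0,0],[0,0,0]]}'|grep -E "pos|ft_f"
```

```text
ee_pos: [0.4104, 0.2826, 0.0287]
ft_force: [-0.1, -0.1, -1.7]
ee_pos: [0.4103, 0.2826, 0.0281]
ft_force: [1.8, 0.9, -0.9]
```

```bash
python3 -m creep '{"delta_pos":[[0,0,0.0006],[0,0,0],[0,0,0]],"rot":[[0,0,0],[0,0,0],[0,0,0]]}'|grep -E "pos|ft_f"
```

```text
ee_pos: [0.4103, 0.2826, 0.0275]
ft_force: [-0.0, -0.1, -0.3]
```

```bash
for i in 1; do python3 -m creep '{"delta_pos":[[0,0,0.0005],[0,0,0],[0,0,0]],"rot":[[0,0,0],[0,0,0],[0,0,0]]}'|grep -E "pos|ft_f"; done;  python3 -m creep '{"delta_pos":[[0,0,0.0005],[0,0,0],[0,0,0]],"rot":[[0,0,0],[0,0,0],[0,0,0]]}'|grep -E "pos|ft_f"
python3 - <<'E'
from h import *
f=0;F=[]
for i in range(6):
    t,td=vision.read_camera("top");f=f+t.astype(float);F.append(manip.read_state()["ft_force"])
print(np.mean(F,0))
t=np.clip(f/6,0,255).astype(np.uint8)
s,sd=vision.read_camera("scene");cv2.imwrite("pics/t6.png",t);cv2.imwrite("pics/s6.png",s)
A=cv2.resize(t[236:304,160:210],(400,544),interpolation=cv2.INTER_CUBIC)
B=cv2.resize(s[175:225,185:235],(390,390),interpolation=cv2.INTER_CUBIC)
im=np.zeros((544,790,3),np.uint8);im[:,:400]=A;im[:390,400:]=B
cv2.imwrite("pics/c6.png",im)
E
```

```text
ee_pos: [0.4103, 0.2826, 0.027]
ft_force: [0.7, 0.4, -0.9]
ee_pos: [0.4104, 0.2826, 0.0267]
ft_force: [0.6, 0.6, 1.1]
[-0.00323945 -0.13479973  1.29205545]
```

View pics/c6.png

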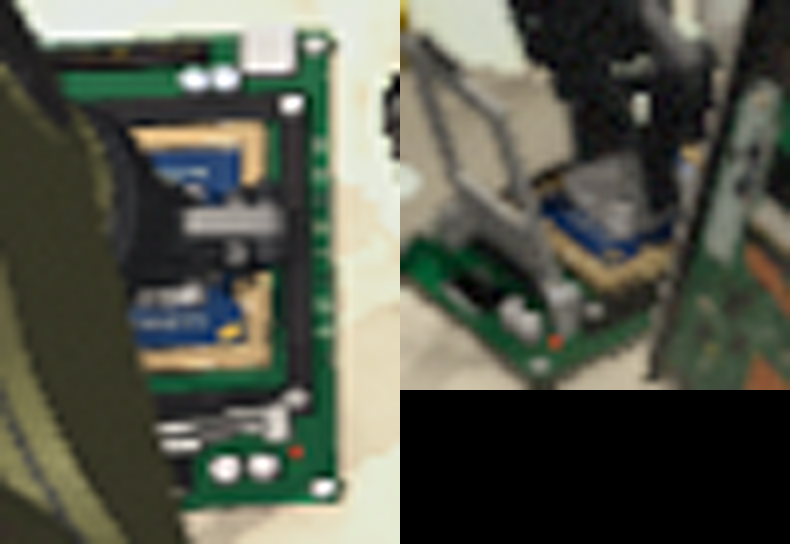

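```bash
python3 -m creep '{"delta_pos":[[0.0015,0,0],[0,0.0015,0],[-0.0015,0,0],[-0.0015,0,0],[0,-0.0015,0],[0,-0.0015,0],[0.0015,0,0],[0,0.0015,0],[0,0,0.0003],[0,0,0]],"rot":[[0,0,0],[0,0,0],[0,0,0],[0,0,0],[0,0,0],[0,0,0],[0,0,0],[0,0,0],[0,0,0],[0,0,0]]}'
python3 - <<'E'
from h import *
F=[]
for i in range(4): vision.read_camera("top");F.append(manip.read_state()["ft_force"])
print(np.mean(F,0))
E
```

```text
time_s: 14.98
ee_pos: [0.4104, 0.2825, 0.0262]
orientation: [[-0.999, -0.036, 0.0], [-0.036, 0.999, -0.0], [-0.0, -0.0, -1.0]]
ft_force: [0.7, -1.3, 2.9]
gripper_width: 0.4
grasp_force: 60.5
[ 0.54720783 -1.50597061  1.57859874]
```

```bash
python3 -m creep '{"delta_pos":[[0,0,0],[0,0,0],[0,0,0],[0,0,0],[0,0,-0.003],[0,0,-0.01],[0,0,-0.02],[0,0,-0.03],[0,0,-0.04],[0,0,-0.04],[0,0,-0.04],[0,0,-0.04]],"rot":[[0,0,0],[0,0,0],[0,0,0],[0,0,0],[0,0,0],[0,0,0],[0,0,0],[0,0,0],[0,0,0],[0,0,0],[0,0,0],[0,0,0]]}' 0.15
```

```text
time_s: 16.18
ee_pos: [0.4097, 0.2823, 0.2514]
orientation: [[-0.999, -0.036, -0.0], [-0.036, 0.999, 0.0], [0.0, 0.0, -1.0]]
ft_force: [0.9, 0.8, -0.6]
gripper_width: 0.575
grasp_force: 0.0
```

```bash
python3 -m creep '{"delta_pos":[[0.02,0,0],[0.03,0,0],[0.03,0,0],[0.02,0,0],[0,0,0],[0,0,0],[0,0,0]],"rot":[[0,0,0],[0,0,0],[0,0,0],[0,0,0],[0,0,0],[0,0,0],[0,0,0]]}' -1
python3 - <<'E'
from h import *
t,td=vision.read_camera("top");s,sd=vision.read_camera("scene");cv2.imwrite("pics/t7.png",t);cv2.imwrite("pics/s7.png",s)
A=cv2.resize(t[225:305,150:220],(394,450),interpolation=cv2.INTER_CUBIC)
B=cv2.resize(s[155:235,175:245],(394,450),interpolation=cv2.INTER_CUBIC)
cv2.imwrite("pics/c7.png",np.hstack([A,B]))
for th in (1.65,1.75,1.85):
  for r in(.108,):
    w=np.array([.354+.001+r*np.cos(th),.284,.026+r*np.sin(th)]);print(th,proj("scene",w).round(1))
print(proj("scene",[.414,.2835,.037]))
E
```

```text
time_s: 16.77
ee_pos: [0.3112, 0.2793, 0.2496]
orientation: [[-0.999, -0.037, 0.002], [-0.037, 0.999, 0.001], [-0.002, 0.001, -1.0]]
ft_force: [-0.2, 0.4, -0.4]
gripper_width: -0.002
grasp_force: 0.0
1.65 [190.9 178.8]
1.75 [187.8 180.4]
1.85 [184.8 182.4]
[214.43172516 197.0369862 ]
```

View pics/c7.png

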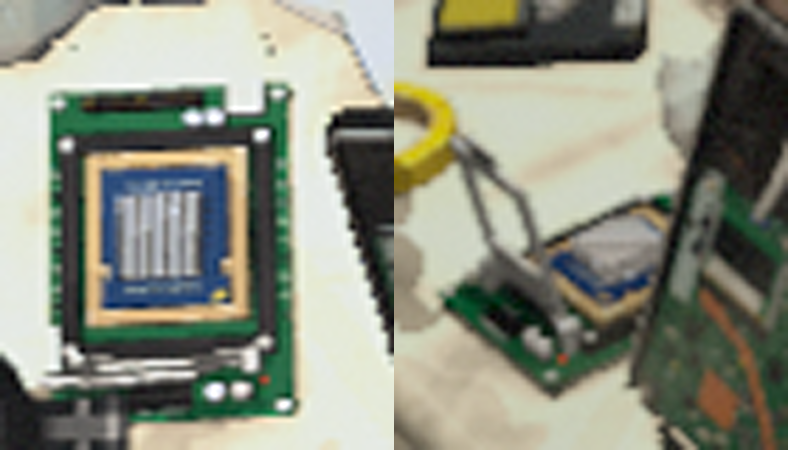

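```bash
python3 -m creep '{"delta_pos":[[0.004,0.001,0.03],[0,0,0.04],[0,0,0.035],[0,0,0.025],[0,0,0.012],[0,0,0],[0,0,0]],"rot":[[0,0,0],[0,0,0],[0,0,0],[0,0,0],[0,0,0],[0,0,0],[0,0,0]]}'
python3 - <<'E'
import numpy as np
for th in (1.73,1.6,1.45,1.3,1.15,1.0,.85,.7,.55,.4,.3):
    r=.103;print(th,round(.351+r*np.cos(th)-.003*np.sin(th)-.011,4),round(.026+r*np.sin(th)+.003*np.cos(th),4))
E
```

```text
time_s: 17.45
ee_pos: [0.307, 0.2797, 0.1065]
orientation: [[-0.999, -0.035, -0.002], [-0.035, 0.999, -0.001], [0.002, -0.001, -1.0]]
ft_force: [0.4, 0.0, 0.1]
gripper_width: 0.001
grasp_force: 0.0
1.73 0.3207 0.1272
1.6 0.334 0.1289
1.45 0.3494 0.1286
1.3 0.3647 0.126
1.15 0.3793 0.1212
1.0 0.3931 0.1143
0.85 0.4057 0.1054
0.7 0.4168 0.0946
0.55 0.4262 0.0824
0.4 0.4337 0.0689
0.3 0.4375 0.0593
```

```bash
python3 -m creep '{"delta_pos":[[0,0,-0.012],[-0.008,0,0],[-0.008,0,0],[-0.008,0,0],[-0.008,0,0],[-0.008,0,0],[-0.008,0,0],[-0.008,0,0],[0,0,0]],"rot":[[0,0,0],[0,0,0],[0,0,0],[0,0,0],[0,0,0],[0,0,0],[0,0,0],[0,0,0],[0,0,0]]}'; python3 -c "
from h import *
t,td=vision.read_camera('top');s,sd=vision.read_camera('scene');cv2.imwrite('pics/s8.png',s)
print(manip.read_state()['ee_pos'],manip.read_state()['ft_force'])"
```

```text
time_s: 18.2
ee_pos: [0.3646, 0.2822, 0.1191]
orientation: [[-0.999, -0.035, 0.001], [-0.035, 0.999, 0.0], [-0.001, 0.0, -1.0]]
ft_force: [-0.9, 0.1, -0.4]
gripper_width: -0.001
grasp_force: 0.0
[0.36285246 0.2817982  0.11902315] [ 0.04856498 -0.01138552 -1.12792969]
```

```bash
python3 -m creep '{"delta_pos":[[-0.007,0,0.001],[-0.007,0,0.0015],[-0.007,0,0.0025],[-0.007,0,0.0025],[-0.0065,0,0.004],[-0.0065,0,0.004],[-0.006,0,0.005],[-0.006,0,0.005],[0,0,0]],"rot":[[0,0,0],[0,0,0],[0,0,0],[0,0,0],[0,0,0],[0,0,0],[0,0,0],[0,0,0],[0,0,0]]}'; python3 -c "
from h import *
t,td=vision.read_camera('top');s,sd=vision.read_camera('scene')
A=cv2.resize(s[130:240,160:250],(450,550),interpolation=cv2.INTER_CUBIC);cv2.imwrite('pics/c9.png',A)
print(manip.read_state()['ee_pos'],manip.read_state()['ft_force'])"
```

```text
time_s: 19.05
ee_pos: [0.4162, 0.2837, 0.0925]
orientation: [[-0.999, -0.036, -0.001], [-0.036, 0.999, -0.001], [0.001, -0.001, -1.0]]
ft_force: [-0.5, 0.4, 0.1]
gripper_width: 0.002
grasp_force: 0.0
[0.41580435 0.28377092 0.0933641 ] [0.31707377 0.16503417 0.46612717]
```

View pics/c9.png

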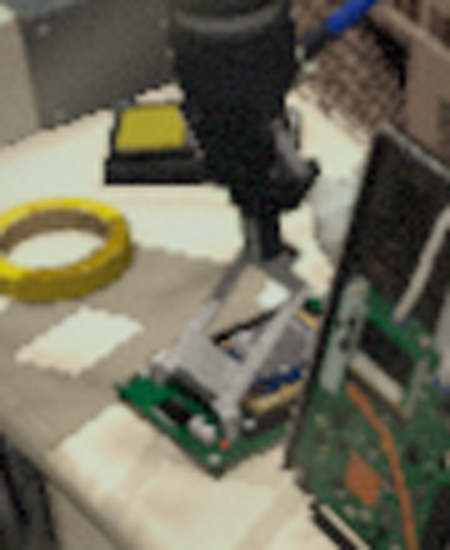

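```bash
python3 -m creep '{"delta_pos":[[-0.005,0,0.0055],[-0.005,0,0.0055],[-0.004,0,0.0065],[-0.004,0,0.0065],[-0.004,0,0.006],[-0.004,0,0.006],[0,0,0]],"rot":[[0,0,0],[0,0,0],[0,0,0],[0,0,0],[0,0,0],[0,0,0],[0,0,0]]}'; python3 -c "
from h import *
t,td=vision.read_camera('top');print(manip.read_state()['ee_pos'],manip.read_state()['ft_force'])"
```

```text
time_s: 19.73
ee_pos: [0.4417, 0.2845, 0.0563]
orientation: [[-0.999, -0.036, -0.001], [-0.036, 0.999, -0.001], [0.001, -0.001, -1.0]]
ft_force: [-0.1, 0.7, 0.5]
gripper_width: 0.002
grasp_force: 0.0
[0.44146913 0.28450336 0.05677927] [ 0.01670411 -0.52993331  0.50617626]
```

```bash
python3 -m creep '{"delta_pos":[[-0.004,0,0.004],[-0.0015,0,0.005],[0,0,0.005],[0,0,0.004],[0,0,0.003],[0,0,0.002],[0,0,0],[0,0,0]],"rot":[[0,0,0],[0,0,0],[0,0,0],[0,0,0],[0,0,0],[0,0,0],[0,0,0],[0,0,0]]}'; python3 -m creep '{"delta_pos":[[0,0,0.0015],[0,0,0],[0,0,0]],"rot":[[0,0,0],[0,0,0],[0,0,0]]}'|grep -E "pos|ft_f"
```

```text
time_s: 20.45
ee_pos: [0.4465, 0.2849, 0.0346]
orientation: [[-0.999, -0.036, -0.0], [-0.036, 0.999, -0.0], [0.001, -0.0, -1.0]]
ft_force: [0.4, -0.5, -0.1]
gripper_width: -0.001
grasp_force: 0.0
ee_pos: [0.4468, 0.2849, 0.0333]
ft_force: [1.1, 0.0, -0.9]
```

```bash
python3 -m creep '{"delta_pos":[[0,0,0.0015],[0,0,0.0015],[0,0,0],[0,0,0]],"rot":[[0,0,0],[0,0,0],[0,0,0],[0,0,0]]}'|grep -E "pos|ft_f"; python3 -m creep '{"delta_pos":[[0,0,0.0007],[0,0,0],[0,0,0]],"rot":[[0,0,0],[0,0,0],[0,0,0]]}'|grep -E "pos|ft_f"
```

```text
ee_pos: [0.4467, 0.2848, 0.0301]
ft_force: [-0.5, 0.9, -0.1]
ee_pos: [0.4468, 0.2849, 0.0295]
ft_force: [0.6, 0.3, -0.7]
```

```bash
python3 -m creep '{"delta_pos":[[0,0,0.0006],[0,0,0],[0,0,0]],"rot":[[0,0,0],[0,0,0],[0,0,0]]}'|grep -E "pos|ft_f"
```

```text
ee_pos: [0.4468, 0.2849, 0.0289]
ft_force: [-0.8, -0.3, 1.1]
```

```bash
python3 -m creep '{"delta_pos":[[0,0,0.0005],[0,0,0],[0,0,0]],"rot":[[0,0,0],[0,0,0],[0,0,0]]}'|grep -E "pos|ft_f"
```

```text
ee_pos: [0.4468, 0.2849, 0.0286]
ft_force: [-0.4, -0.3, 3.4]
```

```bash
python3 -m creep '{"delta_pos":[[0,0,0.0005],[0,0,0],[0,0,0]],"rot":[[0,0,0],[0,0,0],[0,0,0]]}'|grep -E "pos|ft_f"
```

```text
ee_pos: [0.4464, 0.2849, 0.0281]
ft_force: [-2.4, -0.1, 5.5]
```

```bash
python3 -m creep '{"delta_pos":[[0,0,-0.005],[0,0,-0.02],[0,0,-0.04],[0,0,-0.04],[0,0,-0.04],[0,0,-0.04],[0.03,0,-0.03],[0.035,0,0],[0.035,0,0],[0.02,0,0],[0,0,0]],"rot":[[0,0,0],[0,0,0],[0,0,0],[0,0,0],[0,0,0],[0,0,0],[0,0,0],[0,0,0],[0,0,0],[0,0,0],[0,0,0]]}'
python3 - <<'E'
from h import *
D=[];
for i in range(5):
    t,d=vision.read_camera("top");D.append(d)
d=np.median(D,0)
P=np.array([px2w("top",u,v,d[v,u]) for v in range(238,302) for u in range(152,206) if d[v,u]>0])
c=np.array([.4106,.283]);th=np.radians(182.2);e=np.array([np.cos(th),np.sin(th)]);n=np.array([-e[1],e[0]])
x=(P[:,:2]-c)@e;y=(P[:,:2]-c)@n
def z(a,b,y0,y1):
    k=(x>a)&(x<b)&(y>y0)&(y<y1);return k.sum(),np.round(np.percentile(P[k,2],[25,50,75])*1000,1)
print("far bar",z(-.038,-.030,-.03,.03));print("tab",z(-.052,-.040,-.011,.011));print("near bar",z(.030,.038,-.03,.03))
print("left bar",z(-.02,.02,-.034,-.027),"right",z(-.02,.02,.027,.034),"sink",z(-.015,.01,-.014,.012))
print("table",np.round(px2w("top",215-0,320-20,d[300,215])*1000,1),"board",z(-.075,-.06,-.05,.05),"anything high",np.sum(P[:,2]>.05),np.round(P[P[:,2]>.05][:5],3))
E
```

```text
time_s: 22.95
ee_pos: [0.3226, 0.2792, 0.2424]
orientation: [[-0.999, -0.038, -0.003], [-0.038, 0.999, -0.001], [0.003, -0.001, -1.0]]
ft_force: [-0.1, -0.3, -0.6]
gripper_width: 0.004
grasp_force: 0.0
far bar (np.int64(68), array([27.3, 28.6, 29.9]))
tab (np.int64(35), array([26.6, 28.5, 30.5]))
near bar (np.int64(68), array([26.7, 27.8, 29.4]))
left bar (np.int64(43), array([26.6, 27.5, 29.4])) right (np.int64(41), array([26.5, 28.3, 29.4])) sink (np.int64(98), array([32.1, 35.3, 37.4]))
table [324.4 188.6   1.3] board (np.int64(203), array([12.6, 18.3, 21.4])) anything high 288 [[0.351 0.251 0.381]
 [0.349 0.249 0.39 ]
 [0.349 0.25  0.379]
 [0.347 0.248 0.392]
 [0.347 0.249 0.382]]
```

```bash
python3 -c "
from rig import job
print(job.finish_job())"
```

```text
the job is handed in; nothing more can be done
None
```

The module sits fully home in the nest the right way round, and the retaining frame is down level over it. I handed the job in at about 23 s, with only light contact forces read throughout and the other bench items untouched by the robot.

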